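# Pack the coral jar and snap the carrier shut

### The job

Pack the coral sample for transport: stand the white-capped jar in the empty pocket of the blue carrier case and shut the lid fully. Then swing the steel snap hook round to the lid's staple and press it on until the bar has passed the sprung gate and the gate has sprung shut behind it. Keep the jar upright on the way, and leave the other jar, the amber bottle and the glass dish as they are.

Things in the scene. Friction and masses are not known exactly. Their poses are not given: they have to be found in the camera images.
- jar: the jar to pack: round clear glass specimen jar with a pink coral branch inside and a white screw cap; diameter 50 mm (cap 49 mm, 16 mm high), 85 mm tall overall, about 0.2 kg; origin at the centre of its underside, z up along the jar; it starts upright on the bench
- case: the carrier case, standing fast on the bench: blue box 240 mm (its x) by 160 mm (its y) by 105 mm high, walls 5 mm; origin at the centre of its underside, z up. Grey foam fills it to 50 mm above the bench, with two round pockets 58 mm across, floors 10 mm above the bench, at (-55, 0) mm (empty) and (55, 0) mm (taken by the other jar) in its x, y. A packed jar ends 10 mm below the rim
- pocket (a point): centre of the floor of the empty pocket (58 mm across, 40 mm deep), axes as the case's
- lid (a joint): angle of the case's hinged lid in rad: 0 shut, positive open (1.57 upright, at most 2.0). It opens upwards about the case's upper +y edge. The hinge is stiff: the lid stays where it is left and takes 1 to 5 N at its free edge to move. Lid 240 by 160 by 8 mm, clear window in a blue frame
- lid_hinge (a point): midpoint of the lid's hinge line, on the case's +y side 106 mm above the bench; the line runs along the case's x; axes as the case's
- lid_push (a point): a clear place to push on the lid's outer face (its upper face when shut; faces away from the case's inside, to +y, when open), 150 mm from the hinge line, 10 mm from the free edge, 50 mm towards the case's -x from the lid's middle. Turns with the lid; its z axis is the outward normal of that face, its x the case's x
- eye (a point): middle of the outer leg of the lid's staple, 133 mm above the bench when the lid is shut; turns with the lid. The staple is a U of 5 mm steel bar, 36 mm between leg centres, standing on a 44 mm wide hasp plate that juts 48 mm past the lid's free edge; outer leg 38 mm past that edge; top 146 mm above the bench when shut. The hook must catch the outer leg, gate and nose between the legs
- hook (a joint): snap hook's angle about its upright pivot in rad: at 0 it lies along the case's +x, home on the staple; positive swings it clockwise from above, out from the case (at 1.57 along the case's -y). Stays where left. With the lid shut its gate meets the bar near 0.38, slips past it near 0.15, and the hook stops near -0.05. Clipped, it may rest anywhere from -0.05 to 0.25
- hook_pivot (a point): upright axis of the snap hook, at the case's (-23.5, -110) mm outside its -y wall, 133 mm above the bench; axes as the case's. The hook turns level about it. Its bolt head ends 141 mm above the bench; the steel bracket under it is 40 by 46 mm, top 118 mm above the bench
- hook_back (a point): point on the back edge of the hook's spine, 63 mm along the hook from the pivot and 21 mm to its back: push here. x axis: from the pivot along the hook; y axis: the way the hook closes; -y points out of the back. Hook of 7 mm round steel, level, 97 mm long from the pivot, 42 mm wide; the straight spine runs from 46 to 80 mm along it. 133 mm above the bench
- hook_nose (a point): end of the hook's nose, 82 mm along and 15 mm to the closing side of the pivot line, axes as point hook_back
- gate (a joint): angle of the sprung brass-coloured gate, 28 mm long, across the hook's mouth in rad: 0 shut against the nose, positive pushed inwards (at most 0.85). Its spring pushes it shut; pressing it against the staple takes about 4 to 10 N at the hook's back
- other_jar: bystander: a like jar with a green cap and a tan sponge inside, standing in the other pocket; 50 mm across, 85 mm tall, origin at the centre of its underside
- bottle: bystander: amber glass bottle with a red cap and a paper label, 54 mm diameter, 130 mm tall, origin at the centre of its underside
- dish: bystander: open glass petri dish, 90 mm diameter, 15 mm high, origin at the centre of its underside
Things that resemble listed ones, but are neither listed nor needed, are in the scene too. Leave any purple or yellow look-alike of the jar alone.

How it is judged:
By the outcome, as a careful person would: the job done as asked, in the order asked, and still so for the second after the job is handed in, with the robot touching nothing.
It also fails if it takes over 72 s, if anything falls off the work surface, if the arm or the gripper's body presses on something with over 40 N, if the wrist force passes 120 N, or if a joint passes its speed limit or range.

### The arm

A 6-joint arm with a two-finger parallel gripper is mounted at the origin on the work surface. World frame = base frame: x ahead of the robot, y to its left, z up, the work surface at z = 0. Lengths are in m, angles in rad, forces in N, time in s.
With the tool pointing down it reaches from about 0.3 to 0.775 m from the base axis. Payload 14.6 kg.
Tool frame: the origin (TCP) lies on the mounting face of the last link; the fingertips stand 199 mm ahead of it and the grasp point (between the pads) lies 180 mm ahead of it; z points along the fingers, y is the line along which they close (so a half turn about z gives the same grasp; the last joint's range is limited). The gripper opens to 94 mm and grips with 3 to 60 N. Pads are 16 mm wide; open, the fingers measure 119 mm over their backs; the gripper's body (75 mm by 177 mm) begins 78 mm behind the grasp point.
Start: joints at [-1.302, 0.3, 1.521, -0, 1.321, -0.067], TCP at [0.181, -0.519, 0.405] pointing down, gripper open.
Joint ranges: [-3.03, 3.03], [-0.79, 2.21], [0.23, 2.52], [-1.04, 4.18], [0, 3.07], [-2.55, 2.55]. Speed limits (rad/s): [2.22, 2.22, 2.57, 3.14, 3.14, 3.14].

### API

Orientations are given as [roll, pitch, yaw] about the fixed x, y, z axes, in that order (R = Rz(yaw) Ry(pitch) Rx(roll)).
In Python, from station import get_obs, camera, hand_in gives the robot as it stands.
- The arm moves only by the tool apply_moves, never from a script. Its argument "increments" is a list of rows, each an object of numbers: "tx", "ty", "tz": the shift along the tool's x, y, z as a fraction of full scale; "ax", "ay", "az": the turn, a rotation vector about the tool's x, y, z as a fraction of full scale. In form: [{"tx": .., "ty": .., "tz": .., "ax": .., "ay": .., "az": ..}, ...]. A call has 1 to 12 rows; each row shifts and turns the commanded pose from where the row before left it, along the tool's axes as they then stand; what a row does not reach is not made up. Full scale, the value 1, is 30 mm for a shift and 5 degrees for a turn. A row lasts 1/8 s, in which the tool goes at most 62.5 mm and 10.7 degrees, less where a joint would pass 70% of its speed; a pose out of reach is approached as far as the arm can. A call with a number of a shift or a turn outside -1 to 1 is refused whole. A call with a gripper value outside its range is refused whole. "jaw" is the closure, from 0 (fully open) to 1 (shut), set as the call begins (left out, the last holds). The fingers move at their own pace and stop on an object; "force" is the grip in N (left out, the last holds). Time passes only in rows, so rows that do not move let the fingers close. It gives the time, the measured TCP pose, the force, the opening and the grip force at its end, in the units of the state.
- get_obs(): the state, without advancing time (a new reading comes with each control period).
- camera(name): name is "scene" or "side" or "wrist"; returns a dict with "pixels" (420x560x3 uint8, red, green, blue), "camera_matrix" (3x3 intrinsics, pixels), "R" (3x3) and "t" (3): a world point X has camera coordinates R X + t; the wrist camera has in their place "T_tool_cam" (4x4, takes a point from camera to tool coordinates, whose origin is the TCP and whose axes are the flange's). Camera axes: x right, y down, z forward; pixel columns grow to the right and rows downward; lengths in m; the calibration is good to about 2 mm. A picture is of the moment at which its call begins: read the wrist's pose just before it. There is no depth.
- hand_in(): hands the job in; it is judged then, once.
The state is a dict: "time_s": time; "qpos": joint angles; "joint_vel": joint speeds; "tau": joint torques, N m; "ee_pos": TCP position; "eef_rot": TCP orientation; "force": force on the tool from outside, world axes, zero at the start; "moment": the same for the moment, N m; "grip_width": finger opening in m; "grip_force": force on a finger pad.
Only numpy, scipy, OpenCV 4.12 (cv2) and the standard library are available. Lean on these libraries where they do the work, as an engineer would, in place of code of your own. Each camera call takes 0.05 s, during which the arm holds its last target. There are 200 camera calls.

## Working session

There is one attempt and no reset: what is moved stays moved. The work goes in short steps, Python scripts to look and compute and a tool call to move; the robot and the scene stay as the last step left them, time stands still between calls to the robot, and variables do not carry over. Pictures are saved under pics/ and viewed, at most 10 in all, crops included, and the job is handed in when it is done.

Besides the shell and the picture viewer there is one more tool, called as name([rows], argument=value, ...), one row to a line, values as JSON. apply_moves: Moves the arm, as the interface text tells. Its arguments: {"type":"object","properties":{"increments":{"type":"array"},"jaw":{"type":"number"},"force":{"type":"number"}},"required":["increments"]}

```bash
ls; mkdir -p pics; python3 - <<'E'
from station import get_obs,camera
import cv2,numpy as np,json
o=get_obs();print({k:np.round(v,3).tolist() for k,v in o.items()})
for n in("scene","side"):
    c=camera(n);cv2.imwrite(f"pics/{n}0.png",cv2.resize(c["pixels"][:,:,::-1],(800,600),interpolation=cv2.INTER_CUBIC))
    print(n,np.round(c["camera_matrix"],2).tolist(),np.round(c["R"],4).tolist(),np.round(c["t"],4).tolist())
E
```

```text
pics
{'time_s': 0.0, 'qpos': [-1.302, 0.3, 1.522, 0.0, 1.321, -0.067], 'joint_vel': [0.0, -0.0, -0.001, 0.001, 0.001, -0.001], 'tau': [0.001, -53.181, -35.273, 0.071, 0.024, -0.0], 'ee_pos': [0.181, -0.519, 0.404], 'eef_rot': [-3.14, -0.0, 0.336], 'force': [0.097, 0.2, -0.285], 'moment': [0.016, 0.025, -0.019], 'grip_force': 0.0, 'grip_width': 0.094}
scene [[491.58, 0.0, 278.67], [0.0, 491.58, 200.19], [0.0, 0.0, 1.0]] [[0.0061, 0.9998, -0.0202], [0.6641, -0.0192, -0.7474], [-0.7476, -0.0088, -0.664]] [0.0291, -0.3085, 1.6185]
side [[433.28, 0.0, 279.4], [0.0, 433.28, 205.08], [0.0, 0.0, 1.0]] [[0.8306, -0.5567, -0.0106], [-0.4244, -0.6207, -0.6593], [0.3605, 0.5521, -0.7518]] [-0.4877, 0.2944, 0.7194]
```

View pics/scene0.png

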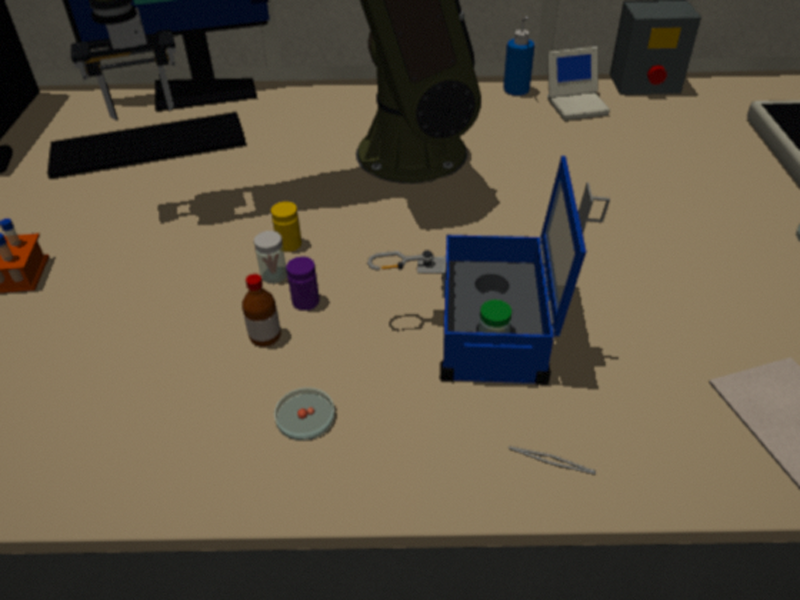

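View pics/side0.png

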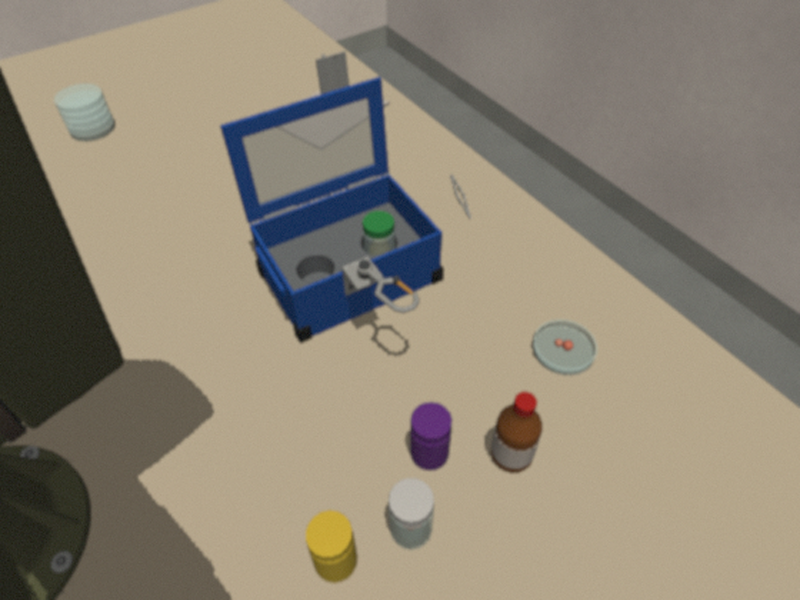

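Scene view: white jar cap at about (268,238) of the 800-px picture, between the yellow (286,210) and purple (302,266) look-alikes. The case is at (445-580, 160-380), lid open, hook pointing to -y from (430,258). Side view: white cap at (411,493), case rim corners near (292,292), (440,235), (389,181) and (255,222).

```bash
python3 - <<'E'
from station import camera
import cv2,numpy as np
def crop(n,x0,y0,w,h,s,f):
    p=camera(n)["pixels"][:,:,::-1][y0:y0+h,x0:x0+w]
    im=cv2.resize(p,None,fx=s,fy=s,interpolation=cv2.INTER_CUBIC)
    im=cv2.convertScaleAbs(im,alpha=1.4)
    for k in range(0,w,20): cv2.putText(im,str(x0+k),(int(k*s),10),0,.33,(255,255,255));cv2.line(im,(int(k*s),12),(int(k*s),18),(255,255,255))
    for k in range(0,h,20): cv2.putText(im,str(y0+k),(0,int(k*s)+4),0,.33,(255,255,255));cv2.line(im,(24,int(k*s)),(30,int(k*s)),(255,255,255))
    cv2.imwrite(f,im)
crop("scene",245,105,180,166,3.6,"pics/sc1.png")
crop("side",150,52,180,185,3.2,"pics/si1.png")
a=camera("scene")["pixels"][135:245,160:245][:,:,::-1];b=camera("side")["pixels"][270:410,205:390][:,:,::-1]
a=cv2.resize(a,None,fx=4,fy=4,interpolation=cv2.INTER_CUBIC);b=cv2.resize(b,None,fx=2.4,fy=2.4,interpolation=cv2.INTER_CUBIC)
im=np.zeros((450,800,3),np.uint8);im[:440,:340]=a[:440,:340];im[:336,350:350+444]=b
cv2.imwrite("pics/jar1.png",im)
E
```

```text
(no output)
```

View pics/sc1.png

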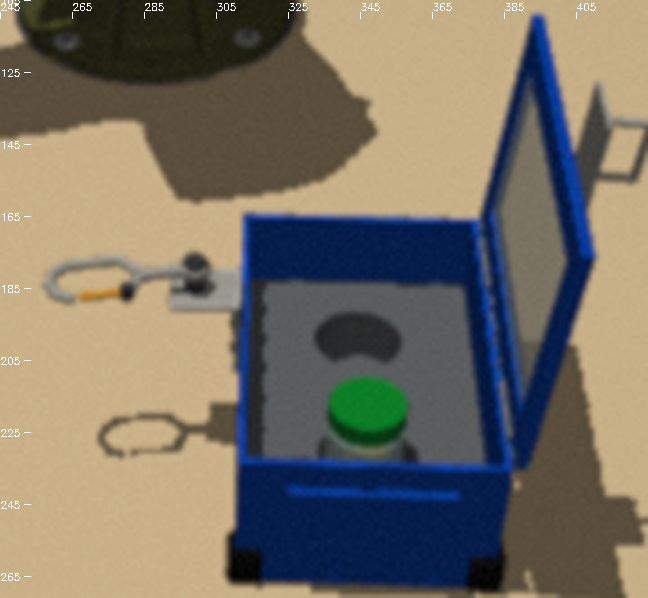

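View pics/si1.png

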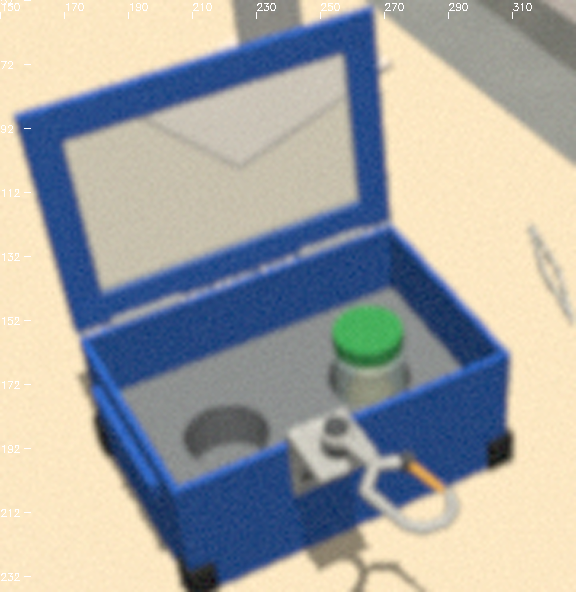

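View pics/jar1.png

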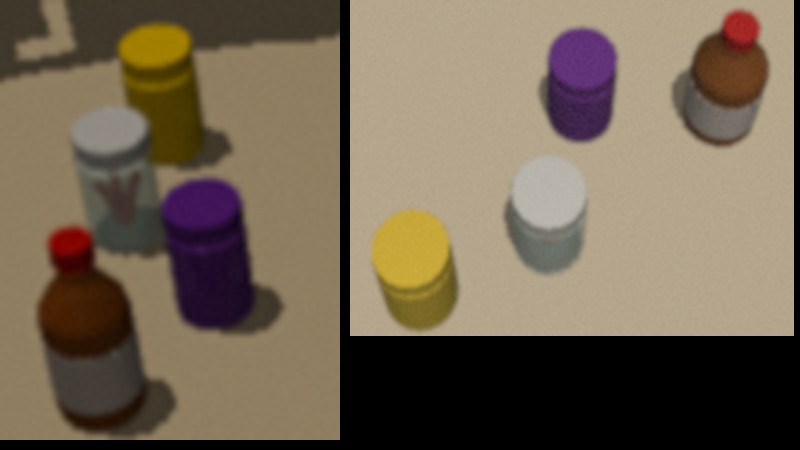

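The crops show the rim corners (scene: (244,214), (238,461), (512,468), (490,220); side: (178,490), (509,353), (392,226), (85,342)), the lid's free corners, the hook lying roughly along -y with its gate on the +x side, and the cap-top centres at (112,130) and (549,192) in the jar picture.

```bash
cat > h.py <<'E'
import numpy as np
from scipy.optimize import least_squares
K={"s":np.array([[491.58,0,278.67],[0,491.58,200.19],[0,0,1]]),"d":np.array([[433.28,0,279.4],[0,433.28,205.08],[0,0,1]])}
R={"s":np.array([[0.0061,0.9998,-0.0202],[0.6641,-0.0192,-0.7474],[-0.7476,-0.0088,-0.664]]),"d":np.array([[0.8306,-0.5567,-0.0106],[-0.4244,-0.6207,-0.6593],[0.3605,0.5521,-0.7518]])}
t={"s":np.array([.0291,-.3085,1.6185]),"d":np.array([-.4877,.2944,.7194])}
def proj(c,X):
    p=K[c]@(R[c]@np.asarray(X)+t[c]);return p[:2]/p[2]
def tri(s,d,z=None):
    f=lambda v:np.r_[proj("s",[v[0],v[1],z if z is not None else v[2]])-s,proj("d",[v[0],v[1],z if z is not None else v[2]])-d]
    r=least_squares(f,[.5,0,.1] if z is None else [.5,0]);return np.round(r.x,4),np.round(r.fun,2)
S=lambda u,v:np.array([245+u/3.6,105+v/3.6]);D=lambda u,v:np.array([150+u/3.2,52+v/3.2])
E
python3 - <<'E'
from h import *
J=lambda u,v:np.array([160+u/4,135+v/4]);L=lambda u,v:np.array([205+(u-350)/2.4,270+v/2.4])
for n,a,b,z in(("jar",(112,130),(549,192),.085),("yel",(155,46),(412,250),.085),("pur",(202,205),(582,60),.085),("bot",(71,243),(741,25),.13)):
    print(n,tri(J(*a),L(*b),z),tri(J(*a),L(*b))[0])
co={(-1,-1):((244,214),(178,490)),(1,-1):((238,461),(509,353)),(1,1):((512,468),(392,226)),(-1,1):((490,220),(85,342))}
def f(v):
    x,y,a,th=v;o=[];c,s=np.cos(a),np.sin(a);W=lambda X:[x+c*X[0]-s*X[1],y+s*X[0]+c*X[1],X[2]]
    for (i,j),(p,q) in co.items():
        w=W([i*.12,j*.08,.105]);o+=[proj("s",w)-S(*p),proj("d",w)-D(*q)]
    for i,p,q in((-1,(538,15),(17,118)),(1,(592,258),(374,8))):
        w=W([i*.12,.08-.16*np.cos(th),.106+.16*np.sin(th)]);o+=[proj("s",w)-S(*p),proj("d",w)-D(*q)]
    return np.concatenate(o)
r=least_squares(f,[.5,.1,0,1.5],loss="soft_l1");print(np.round(r.x,4));print(np.round(f(r.x),1).reshape(-1,4))
print("bolt",tri(S(195,262),D(336,430),.141),tri(S(195,262),D(336,430)));print("hooktip",tri(S(45,285),D(458,508),.133))
print("pocket",tri(S(358,338),D(227,428),.05))
E
```

```text
jar (array([ 0.4265, -0.2635]), array([-1.45, -0.36, -0.48, -0.75])) [ 0.4267 -0.2629  0.0823]
yel (array([ 0.3358, -0.2466]), array([-1.37, -0.32, -0.41, -0.66])) [ 0.3358 -0.2459  0.0821]
pur (array([ 0.5001, -0.1982]), array([-1.13, -0.98, -0.13, -0.94])) [ 0.5004 -0.1973  0.0811]
bot (array([ 0.5865, -0.2568]), array([-0.77, -0.61, -0.13, -0.63])) [ 0.5868 -0.2565  0.1279]
[ 0.5762  0.1244 -0.0702  1.6866]
[[-0.5 -0.2 -1.1  0.4]
 [-0.4  0.8  1.  -0.2]
 [ 0.6  1.3  0.3 -1.5]
 [-3.3 -0.4 -1.9 -2. ]
 [-0.  -0.3 -0.5 -1. ]
 [-0.7 -0.1 -0.1 -0.7]]
bolt (array([0.5432, 0.0145]), array([-1.12, -1.06, -0.03, -1.5 ])) (array([0.5431, 0.016 , 0.1366]), array([-0.48,  0.39, -0.39, -0.34]))
hooktip (array([ 0.5664, -0.0756]), array([ 0.86,  2.58, -0.72,  1.68]))
pocket (array([0.5216, 0.1297]), array([ 0.46,  0.5 , -0.05,  0.72]))
```

```bash
cat > plan.py <<'E'
import sys,numpy as np
from station import get_obs
from scipy.spatial.transform import Rotation as Ro
# plan.py x y z yaw : grasp-point target; shift in tool axes as full-scale units
o=get_obs();R=Ro.from_euler("xyz",o["eef_rot"]).as_matrix();p=np.array(o["ee_pos"])
print("t",round(o["time_s"],2),"tcp",np.round(p,4),"rpy",np.round(o["eef_rot"],3),"grasp",np.round(p+.18*R[:,2],4),"F",np.round(o["force"],1),"w",np.round(o["grip_width"],4),"q",np.round(o["qpos"],2))
if len(sys.argv)>4:
    x,y,z,yaw=map(float,sys.argv[1:5]);Rt=Ro.from_euler("xyz",[np.pi,0,yaw]).as_matrix();T=np.array([x,y,z])-.18*Rt[:,2]
    print("shift in present axes",np.round(R.T@(T-p)/.03,2)," in target axes",np.round(Rt.T@(T-p)/.03,2)," turn",np.round(Ro.from_matrix(R.T@Rt).as_rotvec()/np.radians(5),2))
E
python3 plan.py .4265 -.263 .2 .30; python3 plan.py .4265 -.263 .064 .336
```

```text
t 0.3 tcp [ 0.1812 -0.5193  0.4045] rpy [-3.141 -0.     0.336] grasp [ 0.1812 -0.5192  0.2245] F [-0.2  0.8  0.9] w 0.0942 q [-1.3   0.3   1.52  0.    1.32 -0.07]
shift in present axes [10.53 -5.37  0.82]  in target axes [10.33 -5.74  0.82]  turn [-0.   -0.    0.41]
t 0.3 tcp [ 0.1812 -0.5193  0.4045] rpy [-3.141 -0.     0.336] grasp [ 0.1812 -0.5192  0.2245] F [-0.2  0.8  0.9] w 0.0942 q [-1.3   0.3   1.52  0.    1.32 -0.07]
shift in present axes [10.53 -5.37  5.35]  in target axes [10.53 -5.37  5.35]  turn [-0. -0. -0.]
```

apply_moves([
  {"tx":0.877,"ty":-0.447},
  {"tx":0.877,"ty":-0.447},
  {"tx":0.877,"ty":-0.447},
  {"tx":0.877,"ty":-0.447},
  {"tx":0.877,"ty":-0.447},
  {"tx":0.877,"ty":-0.447},
  {"tx":0.877,"ty":-0.447},
  {"tx":0.877,"ty":-0.447},
  {"tx":0.877,"ty":-0.447},
  {"tx":0.877,"ty":-0.447},
  {"tx":0.877,"ty":-0.447},
  {"tx":0.877,"ty":-0.447},
], jaw=0)

```text
schema error: expected keys tx, ty, tz, ax, ay, az
```

apply_moves([
  {"tz":0.8},
  {"tz":0},
])

```text
schema error: expected keys tx, ty, tz, ax, ay, az
```

```bash
python3 plan.py .4265 -.263 .064 .336; python3 - <<'E'
from station import camera
import cv2
c=camera("wrist");cv2.imwrite("pics/w1.png",c["pixels"][:,:,::-1]);print(c["camera_matrix"].round(1).tolist(),c["T_tool_cam"].round(4).tolist())
E
```

```text
t 0.3 tcp [ 0.1812 -0.5193  0.4045] rpy [-3.141 -0.     0.336] grasp [ 0.1812 -0.5192  0.2245] F [-0.2  0.8  0.9] w 0.0942 q [-1.3   0.3   1.52  0.    1.32 -0.07]
shift in present axes [10.53 -5.37  5.35]  in target axes [10.53 -5.37  5.35]  turn [-0. -0. -0.]
[[300.8, 0.0, 277.0], [0.0, 300.8, 211.5], [0.0, 0.0, 1.0]] [[0.0002, -0.9591, -0.2832, 0.0836], [1.0, 0.0001, 0.0003, 0.0008], [-0.0003, -0.2832, 0.9591, 0.0201], [0.0, 0.0, 0.0, 1.0]]
```

View pics/w1.png

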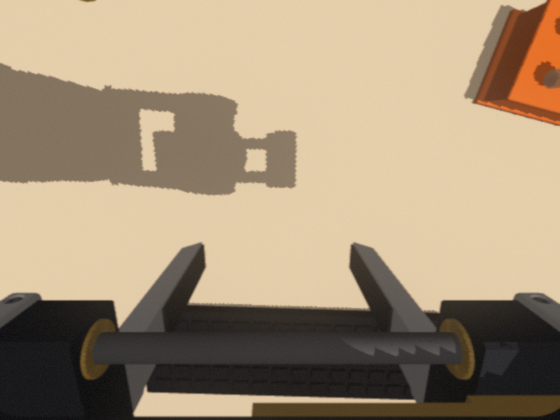

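All six keys are needed in each row, so nothing moved; the wrist picture shows only bare bench and the open fingers (tips near (195,250) and (360,250)).

apply_moves([
  {"tx":0.877,"ty":-0.447,"tz":0,"ax":0,"ay":0,"az":0},
  {"tx":0.877,"ty":-0.447,"tz":0,"ax":0,"ay":0,"az":0},
  {"tx":0.877,"ty":-0.447,"tz":0,"ax":0,"ay":0,"az":0},
  {"tx":0.877,"ty":-0.447,"tz":0,"ax":0,"ay":0,"az":0},
  {"tx":0.877,"ty":-0.447,"tz":0,"ax":0,"ay":0,"az":0},
  {"tx":0.877,"ty":-0.447,"tz":0,"ax":0,"ay":0,"az":0},
  {"tx":0.877,"ty":-0.447,"tz":0,"ax":0,"ay":0,"az":0},
  {"tx":0.877,"ty":-0.447,"tz":0,"ax":0,"ay":0,"az":0},
  {"tx":0.877,"ty":-0.447,"tz":0,"ax":0,"ay":0,"az":0},
  {"tx":0.877,"ty":-0.447,"tz":0,"ax":0,"ay":0,"az":0},
  {"tx":0.877,"ty":-0.447,"tz":0,"ax":0,"ay":0,"az":0},
  {"tx":0.877,"ty":-0.447,"tz":0,"ax":0,"ay":0,"az":0},
], jaw=0)

```text
time_s: 1.85
ee_pos: [0.4269, -0.2625, 0.4047]
eef_rot: [3.142, -0.0, 0.336]
force: [0.6, -1.0, 0.1]
grip_width: 0.0942
grip_force: 0.0
```

apply_moves([
  {"tx":0,"ty":0,"tz":0.8,"ax":0,"ay":0,"az":0},
  {"tx":0,"ty":0,"tz":0,"ax":0,"ay":0,"az":0},
  {"tx":0,"ty":0,"tz":0,"ax":0,"ay":0,"az":0},
])

```text
time_s: 2.22
ee_pos: [0.4262, -0.2636, 0.3814]
eef_rot: [3.141, -0.0, 0.335]
force: [-0.4, -0.5, 0.3]
grip_width: 0.0938
grip_force: 0.0
```

```bash
python3 plan.py .4265 -.263 .064 .336; python3 - <<'E'
from station import camera
import cv2
c=camera("wrist");cv2.imwrite("pics/w2.png",c["pixels"][:,:,::-1])
E
```

```text
t 2.23 tcp [ 0.4262 -0.2636  0.3814] rpy [ 3.141 -0.     0.335] grasp [ 0.4263 -0.2637  0.2014] F [-0.4 -0.5  0.3] w 0.0938 q [-0.63  0.21  1.69 -0.    1.24  0.61]
shift in present axes [ 0.01 -0.02  4.58]  in target axes [ 0.01 -0.02  4.58]  turn [ 0.01 -0.   -0.01]
```

View pics/w2.png

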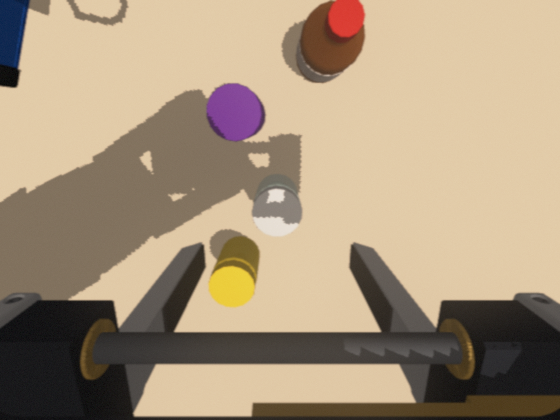

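Wrist view: the white cap is at (277,211), which projects to within 2 mm of the tool axis, and the fingers clear the yellow and purple jars. Descend and grip.

apply_moves([
  {"tx":0.03,"ty":0,"tz":0.8,"ax":0,"ay":0,"az":0},
  {"tx":0.03,"ty":0,"tz":0.8,"ax":0,"ay":0,"az":0},
  {"tx":0,"ty":0,"tz":0.8,"ax":0,"ay":0,"az":0},
  {"tx":0,"ty":0,"tz":0.8,"ax":0,"ay":0,"az":0},
  {"tx":0,"ty":0,"tz":0.7,"ax":0,"ay":0,"az":0},
  {"tx":0,"ty":0,"tz":0.4,"ax":0,"ay":0,"az":0},
  {"tx":0,"ty":0,"tz":0.25,"ax":0,"ay":0,"az":0},
  {"tx":0,"ty":0,"tz":0,"ax":0,"ay":0,"az":0},
])

```text
time_s: 3.28
ee_pos: [0.428, -0.2628, 0.2443]
eef_rot: [3.142, -0.0, 0.336]
force: [-0.1, -0.3, 0.7]
grip_width: 0.0941
grip_force: 0.0
```

apply_moves([
  {"tx":0,"ty":0,"tz":0,"ax":0,"ay":0,"az":0},
  {"tx":0,"ty":0,"tz":0,"ax":0,"ay":0,"az":0},
  {"tx":0,"ty":0,"tz":0,"ax":0,"ay":0,"az":0},
  {"tx":0,"ty":0,"tz":0,"ax":0,"ay":0,"az":0},
  {"tx":0,"ty":0,"tz":0,"ax":0,"ay":0,"az":0},
  {"tx":0,"ty":0,"tz":0,"ax":0,"ay":0,"az":0},
], jaw=1, force=25)

```text
time_s: 4.03
ee_pos: [0.428, -0.2627, 0.2442]
eef_rot: [3.142, -0.0, 0.336]
force: [0.3, -0.1, 0.4]
grip_width: 0.0493
grip_force: 25.0
```

```bash
python3 plan.py .5215 .1290 .264 1.5
```

```text
t 4.03 tcp [ 0.428  -0.2627  0.2442] rpy [ 3.142 -0.     0.336] grasp [ 0.428  -0.2627  0.0642] F [ 0.3 -0.1  0.4] w 0.0493 q [-0.62  0.4   1.81  0.    0.94  0.61]
shift in present axes [  7.25 -11.3   -6.66]  in target axes [13.25  2.19 -6.66]  turn [  0.    -0.   -13.34]
```

apply_moves([
  {"tx":0,"ty":0,"tz":-0.5,"ax":0,"ay":0,"az":0},
  {"tx":0,"ty":0,"tz":-0.8,"ax":0,"ay":0,"az":0},
  {"tx":0,"ty":0,"tz":-0.8,"ax":0,"ay":0,"az":0},
  {"tx":0,"ty":0,"tz":-0.8,"ax":0,"ay":0,"az":0},
  {"tx":0,"ty":0,"tz":-0.6,"ax":0,"ay":0,"az":-0.9},
  {"tx":0,"ty":0,"tz":-0.6,"ax":0,"ay":0,"az":-0.9},
  {"tx":0,"ty":0,"tz":-0.5,"ax":0,"ay":0,"az":-0.9},
  {"tx":0,"ty":0,"tz":-0.5,"ax":0,"ay":0,"az":-0.9},
  {"tx":0,"ty":0,"tz":-0.5,"ax":0,"ay":0,"az":-0.9},
  {"tx":0,"ty":0,"tz":-0.5,"ax":0,"ay":0,"az":-0.9},
  {"tx":0,"ty":0,"tz":-0.5,"ax":0,"ay":0,"az":-0.9},
  {"tx":0,"ty":0,"tz":0,"ax":0,"ay":0,"az":-0.9},
])

```text
time_s: 5.52
ee_pos: [0.4277, -0.2625, 0.4441]
eef_rot: [3.139, 0.0, 0.967]
force: [-0.8, -0.9, -1.8]
grip_width: 0.0494
grip_force: 25.0
```

apply_moves([
  {"tx":0,"ty":0,"tz":0,"ax":0,"ay":0,"az":-0.9},
  {"tx":0,"ty":0,"tz":0,"ax":0,"ay":0,"az":-0.9},
  {"tx":0,"ty":0,"tz":0,"ax":0,"ay":0,"az":-0.9},
  {"tx":0,"ty":0,"tz":0,"ax":0,"ay":0,"az":-0.9},
  {"tx":0,"ty":0,"tz":0,"ax":0,"ay":0,"az":-0.9},
  {"tx":0,"ty":0,"tz":0,"ax":0,"ay":0,"az":-0.9},
  {"tx":0,"ty":0,"tz":0,"ax":0,"ay":0,"az":-0.74},
  {"tx":0.5,"ty":0.1,"tz":0,"ax":0,"ay":0,"az":0},
  {"tx":0.8,"ty":0.15,"tz":0,"ax":0,"ay":0,"az":0},
  {"tx":0.8,"ty":0.15,"tz":0,"ax":0,"ay":0,"az":0},
  {"tx":0.8,"ty":0.15,"tz":0,"ax":0,"ay":0,"az":0},
  {"tx":0.8,"ty":0.15,"tz":0,"ax":0,"ay":0,"az":0},
])

```text
time_s: 7.02
ee_pos: [0.4568, -0.1518, 0.4426]
eef_rot: [3.141, -0.0, 1.498]
force: [-0.5, -1.0, -1.7]
grip_width: 0.049
grip_force: 25.0
```

apply_moves([
  {"tx":0.8,"ty":0.15,"tz":0,"ax":0,"ay":0,"az":0},
  {"tx":0.8,"ty":0.15,"tz":0,"ax":0,"ay":0,"az":0},
  {"tx":0.8,"ty":0.15,"tz":0,"ax":0,"ay":0,"az":0},
  {"tx":0.8,"ty":0.15,"tz":0,"ax":0,"ay":0,"az":0},
  {"tx":0.8,"ty":0.15,"tz":0,"ax":0,"ay":0,"az":0},
  {"tx":0.8,"ty":0.15,"tz":0,"ax":0,"ay":0,"az":0},
  {"tx":0.8,"ty":0.15,"tz":0,"ax":0,"ay":0,"az":0},
  {"tx":0.8,"ty":0.15,"tz":0,"ax":0,"ay":0,"az":0},
  {"tx":0.8,"ty":0.15,"tz":0,"ax":0,"ay":0,"az":0},
  {"tx":0.8,"ty":0.1,"tz":0,"ax":0,"ay":0,"az":0},
  {"tx":0.6,"ty":0,"tz":0,"ax":0,"ay":0,"az":0},
  {"tx":0,"ty":0,"tz":0,"ax":0,"ay":0,"az":0},
])

```text
time_s: 8.52
ee_pos: [0.5181, 0.1019, 0.4423]
eef_rot: [-3.141, -0.0, 1.501]
force: [-1.0, -0.3, -2.8]
grip_width: 0.0492
grip_force: 25.0
```

```bash
python3 plan.py .5215 .1290 .076 1.5;  python3 - <<'E'
from station import camera
import cv2,numpy as np
a=camera("scene")["pixels"][90:275,245:425,::-1];b=camera("side")["pixels"][40:225,130:320,::-1]
f=lambda p,s:cv2.convertScaleAbs(cv2.resize(p,None,fx=s,fy=s,interpolation=cv2.INTER_CUBIC),alpha=1.4)
cv2.imwrite("pics/c3.png",np.hstack([f(a,2.16),f(b,2.16)]))
E
```

```text
t 8.53 tcp [0.5181 0.1019 0.4423] rpy [-3.141 -0.     1.501] grasp [0.5181 0.1019 0.2623] F [-1.  -0.3 -2.8] w 0.0492 q [0.12 0.22 1.53 0.   1.39 0.19]
shift in present axes [0.91 0.05 6.21]  in target axes [0.91 0.05 6.21]  turn [-0.   -0.    0.01]
```

View pics/c3.png

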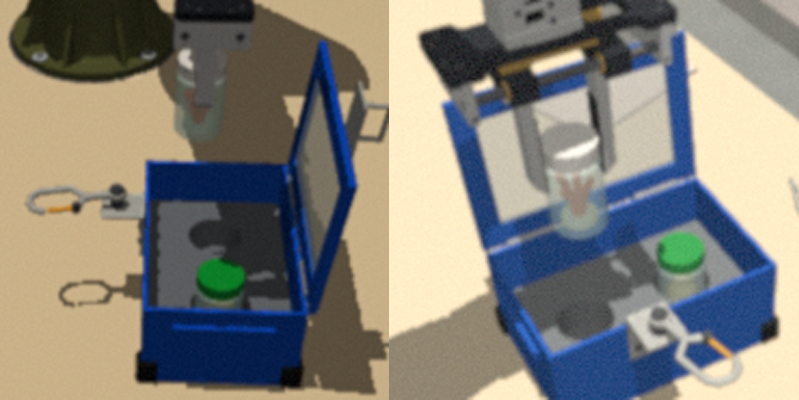

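The jar hangs upright over the case (scene crop (200,100)), still 27 mm short of the pocket in y. The lid and hook are unchanged.

apply_moves([
  {"tx":0.5,"ty":0.05,"tz":0,"ax":0,"ay":0,"az":0},
  {"tx":0.42,"ty":0,"tz":0,"ax":0,"ay":0,"az":0},
  {"tx":0,"ty":0,"tz":0.6,"ax":0,"ay":0,"az":0},
  {"tx":0,"ty":0,"tz":0.8,"ax":0,"ay":0,"az":0},
  {"tx":0,"ty":0,"tz":0.8,"ax":0,"ay":0,"az":0},
  {"tx":0,"ty":0,"tz":0.8,"ax":0,"ay":0,"az":0},
  {"tx":0,"ty":0,"tz":0.8,"ax":0,"ay":0,"az":0},
  {"tx":0,"ty":0,"tz":0.4,"ax":0,"ay":0,"az":0},
  {"tx":0,"ty":0,"tz":0,"ax":0,"ay":0,"az":0},
  {"tx":0,"ty":0,"tz":0,"ax":0,"ay":0,"az":0},
])

```text
time_s: 9.88
ee_pos: [0.5221, 0.1284, 0.3171]
eef_rot: [3.14, -0.0, 1.5]
force: [0.2, 0.2, -2.7]
grip_width: 0.049
grip_force: 25.0
```

```bash
python3 plan.py .5215 .1290 .075 1.5;  python3 - <<'E'
from station import camera
import cv2,numpy as np
a=camera("scene")["pixels"][140:230,300:390,::-1];b=camera("side")["pixels"][130:220,170:260,::-1]
f=lambda p,s:cv2.convertScaleAbs(cv2.resize(p,None,fx=s,fy=s,interpolation=cv2.INTER_CUBIC),alpha=1.5)
cv2.imwrite("pics/c4.png",np.hstack([f(a,4.4),f(b,4.4)]))
from h import proj
for c in "sd":print(c,[proj(c,[.5215,.1290,z]).round(1) for z in(.05,)],)
E
```

```text
t 9.88 tcp [0.5221 0.1284 0.3171] rpy [ 3.14 -0.    1.5 ] grasp [0.5224 0.1284 0.1371] F [ 0.2  0.2 -2.7] w 0.049 q [0.17 0.36 1.65 0.   1.12 0.24]
shift in present axes [ 0.02 -0.02  2.07]  in target axes [ 0.02 -0.02  2.07]  turn [ 0.01 -0.   -0.  ]
s [array([344.6, 199.4])]
d [array([221. , 186.7])]
```

View pics/c4.png

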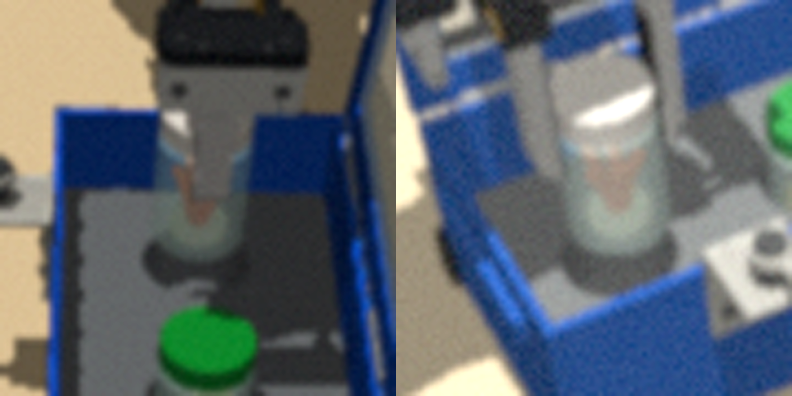

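The jar bottom sits centrally over the pocket in both crops (jar at (201,245), pocket at (197,262); side (617,235) over (621,265)). The 1 px shift is the perspective expected from the height. Insert.

apply_moves([
  {"tx":0,"ty":0,"tz":0.4,"ax":0,"ay":0,"az":0},
  {"tx":0,"ty":0,"tz":0.4,"ax":0,"ay":0,"az":0},
  {"tx":0,"ty":0,"tz":0.2,"ax":0,"ay":0,"az":0},
  {"tx":0,"ty":0,"tz":0,"ax":0,"ay":0,"az":0},
])

```text
time_s: 10.48
ee_pos: [0.5219, 0.1282, 0.2855]
eef_rot: [-3.14, 0.0, 1.5]
force: [-0.7, -0.1, -2.3]
grip_width: 0.0491
grip_force: 25.0
```

apply_moves([
  {"tx":0,"ty":0,"tz":0.4,"ax":0,"ay":0,"az":0},
  {"tx":0,"ty":0,"tz":0.3,"ax":0,"ay":0,"az":0},
  {"tx":0,"ty":0,"tz":0.2,"ax":0,"ay":0,"az":0},
  {"tx":0,"ty":0,"tz":0.12,"ax":0,"ay":0,"az":0},
  {"tx":0,"ty":0,"tz":0,"ax":0,"ay":0,"az":0},
  {"tx":0,"ty":0,"tz":0,"ax":0,"ay":0,"az":0},
])

```text
time_s: 11.22
ee_pos: [0.522, 0.1282, 0.2558]
eef_rot: [3.141, -0.0, 1.5]
force: [0.9, 0.3, -3.0]
grip_width: 0.0492
grip_force: 25.0
```

apply_moves([
  {"tx":0,"ty":0,"tz":0.06,"ax":0,"ay":0,"az":0},
  {"tx":0,"ty":0,"tz":0,"ax":0,"ay":0,"az":0},
  {"tx":0,"ty":0,"tz":0,"ax":0,"ay":0,"az":0},
])

```text
time_s: 11.6
ee_pos: [0.522, 0.1282, 0.2542]
eef_rot: [3.141, -0.0, 1.5]
force: [-1.4, 0.5, 4.9]
grip_width: 0.0491
grip_force: 25.0
```

apply_moves([
  {"tx":0,"ty":0,"tz":0,"ax":0,"ay":0,"az":0},
  {"tx":0,"ty":0,"tz":0,"ax":0,"ay":0,"az":0},
  {"tx":0,"ty":0,"tz":0,"ax":0,"ay":0,"az":0},
  {"tx":0,"ty":0,"tz":0,"ax":0,"ay":0,"az":0},
], jaw=0.3)

```text
time_s: 12.1
ee_pos: [0.5219, 0.1282, 0.2537]
eef_rot: [-3.142, 0.0, 1.5]
force: [0.2, -0.0, -0.1]
grip_width: 0.0656
grip_force: 0.0
```

apply_moves([
  {"tx":0,"ty":0,"tz":-0.3,"ax":0,"ay":0,"az":0},
  {"tx":0,"ty":0,"tz":-0.5,"ax":0,"ay":0,"az":0},
  {"tx":0,"ty":0,"tz":-0.8,"ax":0,"ay":0,"az":0},
  {"tx":0,"ty":0,"tz":-0.8,"ax":0,"ay":0,"az":0},
  {"tx":0,"ty":0,"tz":-0.8,"ax":0,"ay":0,"az":0},
  {"tx":0,"ty":0,"tz":-0.8,"ax":0,"ay":0,"az":0},
  {"tx":0,"ty":0,"tz":-0.8,"ax":0,"ay":0,"az":0},
  {"tx":0,"ty":0,"tz":-0.8,"ax":0,"ay":0,"az":0},
  {"tx":0,"ty":0,"tz":-0.8,"ax":0,"ay":0,"az":0},
  {"tx":0,"ty":0,"tz":-0.8,"ax":0,"ay":0,"az":0},
  {"tx":0,"ty":0,"tz":-0.8,"ax":0,"ay":0,"az":0},
], jaw=0.3)

```text
time_s: 13.48
ee_pos: [0.5214, 0.1281, 0.4958]
eef_rot: [3.14, -0.0, 1.5]
force: [0.2, -1.0, 0.3]
grip_width: 0.0658
grip_force: 0.0
```

```bash
python3 plan.py
```

```text
t 13.47 tcp [0.5214 0.1281 0.4958] rpy [ 3.14 -0.    1.5 ] grasp [0.5216 0.1282 0.3158] F [ 0.2 -1.   0.3] w 0.0658 q [ 0.17  0.22  1.41 -0.    1.51  0.24]
```

Jar seated (it bore 5 N at the floor, and the fingers came off freely). Next is the arc for closing the lid with closed fingertips.

```bash
python3 - <<'E'
import numpy as np
# tip centre in case frame (y,z); finger -y corner rides the outer face
th=np.r_[1.687,np.arange(1.6,-0.01,-0.1)]
r=np.interp(th,[0,1.7],[.152,.14]);n=.008
y=.08-r*np.cos(th)+n*np.sin(th)+.008; z=.106+r*np.sin(th)+n*np.cos(th)
print(np.round([y[0],z[0],y[-1],z[-1]],4))
for a,b,c in zip(th[1:],np.diff(y)/.03,-np.diff(z)/.03):print(round(a,2),round(b,3),round(c,3))
E
```

```text
[ 0.1122  0.2442 -0.064   0.114 ]
1.6 -0.403 -0.073
1.5 -0.471 -0.04
1.4 -0.475 0.007
1.3 -0.474 0.055
1.2 -0.469 0.103
1.1 -0.458 0.15
1.0 -0.443 0.196
0.9 -0.423 0.241
0.8 -0.399 0.283
0.7 -0.37 0.323
0.6 -0.337 0.361
0.5 -0.301 0.395
0.4 -0.261 0.425
0.3 -0.218 0.451
0.2 -0.172 0.473
0.1 -0.125 0.49
-0.0 -0.075 0.502
```

apply_moves([
  {"tx":0.5,"ty":0.1,"tz":0,"ax":0,"ay":0,"az":0},
  {"tx":0.9,"ty":0.07,"tz":0,"ax":0,"ay":0,"az":0},
  {"tx":0.9,"ty":0,"tz":0,"ax":0,"ay":0,"az":0},
  {"tx":0.9,"ty":0,"tz":0,"ax":0,"ay":0,"az":0},
  {"tx":0.9,"ty":0,"tz":0,"ax":0,"ay":0,"az":0},
  {"tx":0.9,"ty":0,"tz":0,"ax":0,"ay":0,"az":0},
  {"tx":0,"ty":0,"tz":0,"ax":0,"ay":0,"az":0},
  {"tx":0,"ty":0,"tz":0,"ax":0,"ay":0,"az":0},
], jaw=1)

```text
time_s: 14.48
ee_pos: [0.5375, 0.2775, 0.4932]
eef_rot: [-3.141, 0.0, 1.5]
force: [-0.1, -0.4, 0.7]
grip_width: 0.0004
grip_force: 0.0
```

```bash
python3 plan.py
```

```text
t 14.47 tcp [0.5375 0.2775 0.4932] rpy [-3.141  0.     1.5  ] grasp [0.5374 0.2774 0.3132] F [-0.1 -0.4  0.7] w 0.0004 q [ 0.42  0.38  1.21 -0.    1.55  0.49]
```

apply_moves([
  {"tx":0,"ty":0,"tz":0.6,"ax":0,"ay":0,"az":0},
  {"tx":0,"ty":0,"tz":0.6,"ax":0,"ay":0,"az":0},
  {"tx":0,"ty":0,"tz":0.47,"ax":0,"ay":0,"az":0},
  {"tx":-0.3,"ty":0,"tz":0,"ax":0,"ay":0,"az":0},
  {"tx":-0.3,"ty":0,"tz":0,"ax":0,"ay":0,"az":0},
  {"tx":-0.3,"ty":0,"tz":0,"ax":0,"ay":0,"az":0},
  {"tx":-0.36,"ty":0,"tz":0,"ax":0,"ay":0,"az":0},
  {"tx":0,"ty":0,"tz":0,"ax":0,"ay":0,"az":0},
])

```text
time_s: 15.48
ee_pos: [0.535, 0.239, 0.444]
eef_rot: [3.141, -0.0, 1.499]
force: [0.4, 0.3, 0.4]
grip_width: 0.0007
grip_force: 0.0
```

apply_moves([
  {"tx":-0.4,"ty":0,"tz":-0.07,"ax":0,"ay":0,"az":0},
  {"tx":-0.47,"ty":0,"tz":-0.04,"ax":0,"ay":0,"az":0},
  {"tx":-0.475,"ty":0,"tz":0.007,"ax":0,"ay":0,"az":0},
  {"tx":-0.474,"ty":0,"tz":0.055,"ax":0,"ay":0,"az":0},
  {"tx":-0.47,"ty":0,"tz":0.1,"ax":0,"ay":0,"az":0},
  {"tx":-0.46,"ty":0,"tz":0.15,"ax":0,"ay":0,"az":0},
  {"tx":0,"ty":0,"tz":0,"ax":0,"ay":0,"az":0},
])

```text
time_s: 16.35
ee_pos: [0.5291, 0.1564, 0.4373]
eef_rot: [-3.141, 0.001, 1.499]
force: [0.2, 0.5, 1.1]
grip_width: 0.0005
grip_force: 0.0
```

apply_moves([
  {"tx":-0.44,"ty":0,"tz":0.2,"ax":0,"ay":0,"az":0},
  {"tx":-0.42,"ty":0,"tz":0.24,"ax":0,"ay":0,"az":0},
  {"tx":-0.4,"ty":0,"tz":0.28,"ax":0,"ay":0,"az":0},
  {"tx":-0.37,"ty":0,"tz":0.32,"ax":0,"ay":0,"az":0},
  {"tx":-0.34,"ty":0,"tz":0.36,"ax":0,"ay":0,"az":0},
  {"tx":0,"ty":0,"tz":0,"ax":0,"ay":0,"az":0},
])

```text
time_s: 17.1
ee_pos: [0.5249, 0.0978, 0.3946]
eef_rot: [-3.14, 0.001, 1.499]
force: [0.8, 0.6, -0.0]
grip_width: 0.0001
grip_force: 0.0
```

```bash
python3 plan.py;  python3 - <<'E'
from station import camera
import cv2,numpy as np
a=camera("scene")["pixels"][90:275,245:425,::-1];b=camera("side")["pixels"][40:225,130:320,::-1]
f=lambda p,s:cv2.convertScaleAbs(cv2.resize(p,None,fx=s,fy=s,interpolation=cv2.INTER_CUBIC),alpha=1.4)
cv2.imwrite("pics/c5.png",np.hstack([f(a,2.16),f(b,2.16)]))
E
```

```text
t 17.1 tcp [0.5249 0.0978 0.3946] rpy [-3.140e+00  1.000e-03  1.499e+00] grasp [0.5246 0.0977 0.2146] F [ 0.8  0.6 -0. ] w 0.0001 q [ 0.12  0.27  1.58 -0.    1.29  0.19]
```

View pics/c5.png

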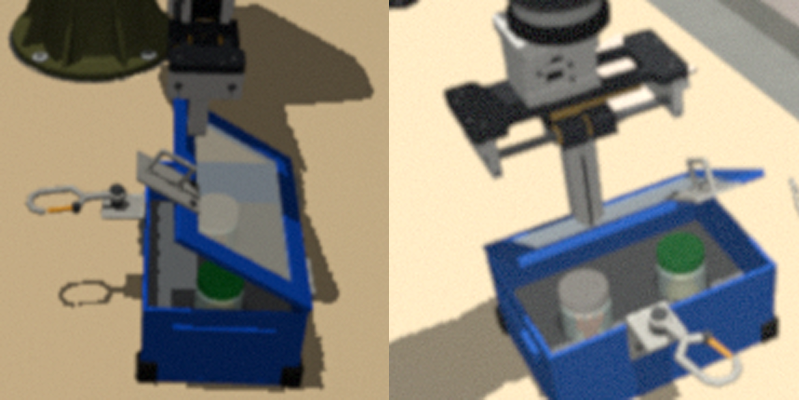

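The lid follows the fingertip (about 0.6 rad). The packed jar stands in its pocket (side crop (585,300)), and the hasp will come down clear of the hook. Continue the arc.

apply_moves([
  {"tx":-0.3,"ty":0,"tz":0.395,"ax":0,"ay":0,"az":0},
  {"tx":-0.26,"ty":0,"tz":0.425,"ax":0,"ay":0,"az":0},
  {"tx":-0.22,"ty":0,"tz":0.45,"ax":0,"ay":0,"az":0},
  {"tx":-0.17,"ty":0,"tz":0.47,"ax":0,"ay":0,"az":0},
  {"tx":-0.12,"ty":0,"tz":0.4,"ax":0,"ay":0,"az":0},
  {"tx":0,"ty":0,"tz":0,"ax":0,"ay":0,"az":0},
])

```text
time_s: 17.95
ee_pos: [0.5225, 0.0663, 0.3303]
eef_rot: [-3.14, 0.0, 1.5]
force: [-0.3, 0.1, 0.5]
grip_width: 0.0003
grip_force: 0.0
```

apply_moves([
  {"tx":-0.06,"ty":0,"tz":0.25,"ax":0,"ay":0,"az":0},
  {"tx":0,"ty":0,"tz":0.2,"ax":0,"ay":0,"az":0},
  {"tx":0,"ty":0,"tz":0.1,"ax":0,"ay":0,"az":0},
  {"tx":0,"ty":0,"tz":0,"ax":0,"ay":0,"az":0},
])

```text
time_s: 18.45
ee_pos: [0.5225, 0.0648, 0.3147]
eef_rot: [-3.141, 0.0, 1.5]
force: [-0.4, 0.5, -0.0]
grip_width: 0.0003
grip_force: 0.0
```

apply_moves([
  {"tx":0,"ty":0,"tz":0.1,"ax":0,"ay":0,"az":0},
  {"tx":0,"ty":0,"tz":0.05,"ax":0,"ay":0,"az":0},
  {"tx":0,"ty":0,"tz":0,"ax":0,"ay":0,"az":0},
])

```text
time_s: 18.82
ee_pos: [0.5225, 0.0648, 0.3131]
eef_rot: [3.14, -0.0, 1.5]
force: [-13.8, -1.7, 30.4]
grip_width: 0.0002
grip_force: 15.2
```

apply_moves([
  {"tx":0,"ty":0,"tz":0.06,"ax":0,"ay":0,"az":0},
  {"tx":0,"ty":0,"tz":0,"ax":0,"ay":0,"az":0},
  {"tx":0,"ty":0,"tz":0,"ax":0,"ay":0,"az":0},
])

```text
time_s: 19.2
ee_pos: [0.5224, 0.0648, 0.3129]
eef_rot: [3.139, -0.0, 1.5]
force: [-22.8, -1.8, 47.8]
grip_width: 0.0005
grip_force: 24.2
```

The lid met the rim firmly (tip at 0.114 m, 48 N), so it is shut. Lift off, then measure the brass gate by colour to get the hook's angle and check that the lid stays down.

apply_moves([
  {"tx":0,"ty":0,"tz":-0.2,"ax":0,"ay":0,"az":0},
  {"tx":0,"ty":0,"tz":-0.8,"ax":0,"ay":0,"az":0},
  {"tx":0,"ty":0,"tz":-0.8,"ax":0,"ay":0,"az":0},
  {"tx":0,"ty":0,"tz":-0.8,"ax":0,"ay":0,"az":0},
  {"tx":0,"ty":0,"tz":-0.8,"ax":0,"ay":0,"az":0},
  {"tx":0,"ty":0,"tz":-0.8,"ax":0,"ay":0,"az":0},
  {"tx":0,"ty":0,"tz":-0.8,"ax":0,"ay":0,"az":0},
  {"tx":0,"ty":0,"tz":0,"ax":0,"ay":0,"az":0},
])

```text
time_s: 20.2
ee_pos: [0.5225, 0.0648, 0.4598]
eef_rot: [3.139, -0.0, 1.5]
force: [1.0, -0.6, 0.1]
grip_width: 0.0003
grip_force: 0.0
```

```bash
cat > gate.py <<'E'
from station import camera
from h import *
import cv2
C=np.array([.5762,.1244]);a=-.0702;Rc=np.array([[np.cos(a),-np.sin(a)],[np.sin(a),np.cos(a)]]);P=np.array([-.0235,-.11])
def case(X):return Rc.T@(np.asarray(X[:2])-C)
def blob(cam,box,lo,hi):
    x0,y0,x1,y1=box;im=cv2.cvtColor(camera(cam)["pixels"][y0:y1,x0:x1],cv2.COLOR_RGB2HSV);m=cv2.inRange(im,lo,hi)
    n,l,s,c=cv2.connectedComponentsWithStats(m);return [(int(s[i,4]),(c[i]+[x0,y0]).round(1).tolist()) for i in range(1,n) if s[i,4]>5]
E
cat > gm.py <<'E'
from gate import *
s=blob("scene",(245,150,345,240),(8,130,70),(22,255,255));d=blob("side",(200,150,340,260),(8,130,90),(22,255,255));print(s,d)
if s and d:
    s=max(s)[1];d=max(d)[1];X,res=tri(np.array(s),np.array(d),.133);c=case(X)-P;print("gate",X,res,"case rel pivot",c.round(4),"rad",np.linalg.norm(c).round(4),"phi",(np.arctan2(-c[1],c[0])+.217).round(3))
E
python3 gm.py; python3 plan.py
python3 - <<'E'
from gate import *
# expected lid-corner pixels if shut, and the pixel projections of the hook for phi
for i,j in((-1,-1),(1,-1)):
    w=np.r_[C+Rc@[i*.12,j*.08],.113];print(i,j,proj("s",w).round(1),proj("d",w).round(1))
E
```

```text
[(27, [272.9, 186.3])] [(30, [282.6, 200.5])]
gate [ 0.5674 -0.0424] [ 0.22  0.43 -0.09  0.37] case rel pivot [ 0.0264 -0.057 ] rad 0.0628 phi 1.354
t 20.3 tcp [0.5225 0.0648 0.4576] rpy [-3.141  0.     1.5  ] grasp [0.5223 0.0648 0.2776] F [ 0.8  0.2 -0.9] w 0.0007 q [0.05 0.21 1.51 0.   1.42 0.12]
-1 -1 [312.3 161.7] [203.9 202.8]
1 -1 [310.8 231.2] [310.3 159.3]
```

```bash
cat > hookplan.py <<'E'
import sys
from gate import *
phi=float(sys.argv[1]);gap=float(sys.argv[2]);z=float(sys.argv[3])
al=np.array([np.cos(phi),-np.sin(phi)]);cl=np.array([np.sin(phi),np.cos(phi)])
w=C+Rc@(P+.063*al-(.029+gap)*cl);import subprocess
print(subprocess.run(["python3","plan.py",str(w[0]),str(w[1]),str(z+.019),str(np.pi/2+a-phi)],capture_output=True,text=True).stdout)
E
python3 hookplan.py 1.36 .012 .124
python3 - <<'E'
import numpy as np
# per-row twist, in tool axes, for a turn d about the hook pivot; pivot lies in tool frame (x=closing,y=?)
for d in(np.radians(5),np.radians(4),.04):
    # tool x=closing, tool y=along ; tip centre = -.029 x + .063 y from pivot
    p=np.array([-.029,.063]);R=np.array([[np.cos(d),np.sin(d)],[-np.sin(d),np.cos(d)]])
    # az is negative: rotates y (along) towards +x (closing)
    print(round(np.degrees(d),1),np.round((R@p-p)/.03,3))
E
```

```text
t 20.3 tcp [0.5225 0.0648 0.4576] rpy [-3.141  0.     1.5  ] grasp [0.5223 0.0648 0.2776] F [ 0.8  0.2 -0.9] w 0.0007 q [0.05 0.21 1.51 0.   1.42 0.12]
shift in present axes [-3.9  -0.03  4.49]  in target axes [-0.85  3.8   4.49]  turn [-1.000e-02  1.000e-02  1.558e+01]

5.0 [0.187 0.076]
4.0 [0.149 0.062]
2.3 [0.085 0.037]
```

apply_moves([
  {"tx":-0.78,"ty":0,"tz":0,"ax":0,"ay":0,"az":0},
  {"tx":-0.78,"ty":0,"tz":0,"ax":0,"ay":0,"az":0},
  {"tx":-0.78,"ty":0,"tz":0,"ax":0,"ay":0,"az":0},
  {"tx":-0.78,"ty":0,"tz":0,"ax":0,"ay":0,"az":0},
  {"tx":-0.78,"ty":-0.03,"tz":0,"ax":0,"ay":0,"az":0},
  {"tx":0,"ty":0,"tz":0,"ax":0,"ay":0,"az":0.9},
  {"tx":0,"ty":0,"tz":0,"ax":0,"ay":0,"az":0.95},
  {"tx":0,"ty":0,"tz":0,"ax":0,"ay":0,"az":0.95},
  {"tx":0,"ty":0,"tz":0,"ax":0,"ay":0,"az":0.95},
  {"tx":0,"ty":0,"tz":0,"ax":0,"ay":0,"az":0.95},
  {"tx":0,"ty":0,"tz":0,"ax":0,"ay":0,"az":0.95},
  {"tx":0,"ty":0,"tz":0,"ax":0,"ay":0,"az":0.95},
])

```text
time_s: 21.8
ee_pos: [0.5134, -0.0519, 0.4571]
eef_rot: [-3.14, 0.001, 0.921]
force: [0.1, -0.1, -0.5]
grip_width: 0.0007
grip_force: 0.0
```

apply_moves([
  {"tx":0,"ty":0,"tz":0,"ax":0,"ay":0,"az":0.95},
  {"tx":0,"ty":0,"tz":0,"ax":0,"ay":0,"az":0.95},
  {"tx":0,"ty":0,"tz":0,"ax":0,"ay":0,"az":0.95},
  {"tx":0,"ty":0,"tz":0,"ax":0,"ay":0,"az":0.95},
  {"tx":0,"ty":0,"tz":0,"ax":0,"ay":0,"az":0.95},
  {"tx":0,"ty":0,"tz":0,"ax":0,"ay":0,"az":0.95},
  {"tx":0,"ty":0,"tz":0,"ax":0,"ay":0,"az":0.95},
  {"tx":0,"ty":0,"tz":0,"ax":0,"ay":0,"az":0.95},
  {"tx":0,"ty":0,"tz":0,"ax":0,"ay":0,"az":0.95},
  {"tx":0,"ty":0,"tz":0,"ax":0,"ay":0,"az":0.43},
  {"tx":0,"ty":0,"tz":0,"ax":0,"ay":0,"az":0},
])

```text
time_s: 23.18
ee_pos: [0.5134, -0.0519, 0.4574]
eef_rot: [-3.141, 0.002, 0.141]
force: [0.1, 0.8, 0.6]
grip_width: 0.0007
grip_force: 0.0
```

```bash
python3 gm.py; python3 hookplan.py 1.36 .012 .124
```

```text
[(26, [273.1, 186.3])] [(27, [282.3, 200.3])]
gate [ 0.5672 -0.0418] [ 0.28  0.38 -0.04  0.4 ] case rel pivot [ 0.0262 -0.0564] rad 0.0622 phi 1.353
t 23.27 tcp [ 0.5134 -0.0519  0.4578] rpy [-3.141e+00  1.000e-03  1.410e-01] grasp [ 0.5132 -0.0519  0.2778] F [-0.7 -0.   0.4] w 0.0002 q [-0.17  0.19  1.54  0.    1.42  1.26]
shift in present axes [ 0.   -0.    4.49]  in target axes [-0.   -0.    4.49]  turn [-0.    0.01  0.01]
```

apply_moves([
  {"tx":-0.3,"ty":0,"tz":0.7,"ax":0,"ay":0,"az":0},
  {"tx":0,"ty":0,"tz":0.8,"ax":0,"ay":0,"az":0},
  {"tx":0,"ty":0,"tz":0.8,"ax":0,"ay":0,"az":0},
  {"tx":0,"ty":0,"tz":0.8,"ax":0,"ay":0,"az":0},
  {"tx":0,"ty":0,"tz":0.8,"ax":0,"ay":0,"az":0},
  {"tx":0,"ty":0,"tz":0.59,"ax":0,"ay":0,"az":0},
  {"tx":0,"ty":0,"tz":0,"ax":0,"ay":0,"az":0},
  {"tx":0,"ty":0,"tz":0,"ax":0,"ay":0,"az":0},
])

```text
time_s: 24.28
ee_pos: [0.5046, -0.0532, 0.3246]
eef_rot: [3.141, -0.001, 0.141]
force: [-0.7, -0.0, 0.3]
grip_width: 0.0004
grip_force: 0.0
```

apply_moves([
  {"tx":0.2,"ty":0,"tz":0,"ax":0,"ay":0,"az":0},
  {"tx":0.2,"ty":0,"tz":0,"ax":0,"ay":0,"az":0},
  {"tx":0.2,"ty":0,"tz":0,"ax":0,"ay":0,"az":0},
  {"tx":0.1,"ty":0,"tz":0,"ax":0,"ay":0,"az":0},
  {"tx":0,"ty":0,"tz":0,"ax":0,"ay":0,"az":0},
])

```text
time_s: 24.9
ee_pos: [0.5254, -0.0502, 0.3238]
eef_rot: [-3.141, 0.0, 0.14]
force: [-0.5, 0.3, -0.5]
grip_width: 0.0006
grip_force: 0.0
```

```bash
python3 gm.py; python3 hookplan.py 1.36 0 .124
```

```text
[(28, [273.5, 187.5])] []
t 25.0 tcp [ 0.5252 -0.0502  0.3239] rpy [-3.141 -0.     0.14 ] grasp [ 0.5252 -0.0502  0.1439] F [-0.   0.1 -0. ] w 0.0008 q [-0.16  0.33  1.68  0.    1.13  1.27]
shift in present axes [-0.   -0.    0.03]  in target axes [-0.   -0.    0.03]  turn [-0. -0. -0.]
```

The finger has just touched the hook's back (the gate moved about 1 px). Swing it with equal rows about the pivot.

apply_moves([
  {"tx":0.187,"ty":0.076,"tz":0,"ax":0,"ay":0,"az":-1},
  {"tx":0.187,"ty":0.076,"tz":0,"ax":0,"ay":0,"az":-1},
  {"tx":0.187,"ty":0.076,"tz":0,"ax":0,"ay":0,"az":-1},
  {"tx":0.187,"ty":0.076,"tz":0,"ax":0,"ay":0,"az":-1},
  {"tx":0.187,"ty":0.076,"tz":0,"ax":0,"ay":0,"az":-1},
  {"tx":0,"ty":0,"tz":0,"ax":0,"ay":0,"az":0},
])

```text
time_s: 25.75
ee_pos: [0.5552, -0.0523, 0.3238]
eef_rot: [-3.142, -0.0, 0.576]
force: [0.8, 0.6, 0.1]
grip_width: 0.0006
grip_force: 0.0
```

```bash
python3 gm.py; python3 hookplan.py 0.924 0 .124
```

```text
[(20, [280.9, 193.9])] []
t 25.85 tcp [ 0.555  -0.0523  0.3238] rpy [-3.142  0.     0.575] grasp [ 0.555  -0.0523  0.1438] F [0.5 0.4 1.3] w 0.0002 q [-0.16  0.39  1.59  0.    1.16  0.84]
shift in present axes [0.   0.   0.03]  in target axes [0.   0.   0.03]  turn [-0.    0.   -0.02]
```

apply_moves([
  {"tx":0.187,"ty":0.076,"tz":0,"ax":0,"ay":0,"az":-1},
  {"tx":0.187,"ty":0.076,"tz":0,"ax":0,"ay":0,"az":-1},
  {"tx":0.187,"ty":0.076,"tz":0,"ax":0,"ay":0,"az":-1},
  {"tx":0.187,"ty":0.076,"tz":0,"ax":0,"ay":0,"az":-1},
  {"tx":0.187,"ty":0.076,"tz":0,"ax":0,"ay":0,"az":-1},
  {"tx":0,"ty":0,"tz":0,"ax":0,"ay":0,"az":0},
])

```text
time_s: 26.6
ee_pos: [0.5832, -0.0415, 0.3239]
eef_rot: [3.142, -0.0, 1.011]
force: [-0.4, 0.2, -1.0]
grip_width: 0.0002
grip_force: 0.0
```

```bash
cat > g1.py <<'E'
from gate import *
s=blob("scene",(260,150,360,250),(8,110,60),(24,255,255));print(s)
for n,px in[("start",(273.1,186.3)),("mid",(280.9,193.9))]+[("now",p) for k,p in s]:
    v=least_squares(lambda v:proj("s",[v[0],v[1],.133])-px,[.55,0]).x;c=case(v)-P;print(n,c.round(4),"r",np.linalg.norm(c).round(4),"phi",(np.arctan2(-c[1],c[0])+.235).round(3))
E
python3 g1.py; python3 hookplan.py 0.487 0 .124
```

```text
[(16, [291.6, 197.8])]
start [ 0.0249 -0.0571] r 0.0623 phi 1.395
mid [ 0.0503 -0.038 ] r 0.063 phi 0.882
now [ 0.0624 -0.0138] r 0.0639 phi 0.452
t 26.65 tcp [ 0.5831 -0.0416  0.3238] rpy [-3.142  0.     1.01 ] grasp [ 0.5831 -0.0416  0.1438] F [-0.4 -0.5  0. ] w 0.0003 q [-0.13  0.45  1.51  0.    1.18  0.43]
shift in present axes [0.   0.   0.03]  in target axes [0.   0.   0.03]  turn [-0.    0.   -0.04]
```

apply_moves([
  {"tx":0.085,"ty":0.037,"tz":0,"ax":0,"ay":0,"az":-0.458},
  {"tx":0.085,"ty":0.037,"tz":0,"ax":0,"ay":0,"az":-0.458},
  {"tx":0.085,"ty":0.037,"tz":0,"ax":0,"ay":0,"az":-0.458},
  {"tx":0.085,"ty":0.037,"tz":0,"ax":0,"ay":0,"az":-0.458},
  {"tx":0.085,"ty":0.037,"tz":0,"ax":0,"ay":0,"az":-0.458},
  {"tx":0,"ty":0,"tz":0,"ax":0,"ay":0,"az":0},
])

```text
time_s: 27.4
ee_pos: [0.5939, -0.033, 0.3238]
eef_rot: [-3.141, 0.001, 1.215]
force: [-5.3, -3.4, 0.8]
grip_width: 0.0003
grip_force: 2.2
```

apply_moves([
  {"tx":0.085,"ty":0.037,"tz":0,"ax":0,"ay":0,"az":-0.458},
  {"tx":0.085,"ty":0.037,"tz":0,"ax":0,"ay":0,"az":-0.458},
  {"tx":0.085,"ty":0.037,"tz":0,"ax":0,"ay":0,"az":-0.458},
  {"tx":0,"ty":0,"tz":0,"ax":0,"ay":0,"az":0},
])

```text
time_s: 27.9
ee_pos: [0.5996, -0.0267, 0.3238]
eef_rot: [-3.141, 0.0, 1.334]
force: [-2.5, -2.1, 0.6]
grip_width: 0.0003
grip_force: 1.1
```

apply_moves([
  {"tx":0.085,"ty":0.037,"tz":0,"ax":0,"ay":0,"az":-0.458},
  {"tx":0.085,"ty":0.037,"tz":0,"ax":0,"ay":0,"az":-0.458},
  {"tx":0,"ty":0,"tz":0,"ax":0,"ay":0,"az":0},
])

```text
time_s: 28.28
ee_pos: [0.603, -0.0218, 0.3239]
eef_rot: [3.141, -0.0, 1.414]
force: [-0.1, -0.0, 0.5]
grip_width: 0.0004
grip_force: 0.0
```

```bash
python3 g1.py; python3 hookplan.py 0.087 0 .124
```

```text
[]
start [ 0.0249 -0.0571] r 0.0623 phi 1.395
mid [ 0.0503 -0.038 ] r 0.063 phi 0.882
t 28.32 tcp [ 0.603  -0.0219  0.324 ] rpy [ 3.141 -0.     1.413] grasp [ 0.6031 -0.0219  0.144 ] F [-1.5 -0.7 -0.5] w 0.0006 q [-0.1   0.49  1.45  0.    1.2   0.06]
shift in present axes [-0.01 -0.01  0.03]  in target axes [-0.01 -0.01  0.03]  turn [ 0.01 -0.   -0.01]
```

The force rose to 6 N, then fell to zero, as expected when the gate slips past the bar. Press a little further toward the stop to confirm.

apply_moves([
  {"tx":0.085,"ty":0.037,"tz":0,"ax":0,"ay":0,"az":-0.458},
  {"tx":0,"ty":0,"tz":0,"ax":0,"ay":0,"az":0},
])

```text
time_s: 28.58
ee_pos: [0.6044, -0.0196, 0.3239]
eef_rot: [3.141, -0.0, 1.454]
force: [-0.3, -0.7, 0.5]
grip_width: 0.0004
grip_force: 0.0
```

apply_moves([
  {"tx":0.085,"ty":0.037,"tz":0,"ax":0,"ay":0,"az":-0.458},
  {"tx":0,"ty":0,"tz":0,"ax":0,"ay":0,"az":0},
])

```text
time_s: 28.82
ee_pos: [0.6058, -0.0173, 0.3239]
eef_rot: [3.141, -0.0, 1.494]
force: [-0.1, 0.5, -0.3]
grip_width: 0.0005
grip_force: 0.1
```

apply_moves([
  {"tx":0.085,"ty":0.037,"tz":0,"ax":0,"ay":0,"az":-0.458},
  {"tx":0,"ty":0,"tz":0,"ax":0,"ay":0,"az":0},
  {"tx":0,"ty":0,"tz":0,"ax":0,"ay":0,"az":0},
])

```text
time_s: 29.2
ee_pos: [0.6069, -0.0154, 0.3239]
eef_rot: [-3.141, 0.001, 1.534]
force: [-3.6, -5.9, 1.2]
grip_width: 0.0002
grip_force: 2.9
```

The stop is felt at about -0.03 rad (7 N). Back off, rise clear and check numerically.

apply_moves([
  {"tx":-0.3,"ty":0,"tz":0,"ax":0,"ay":0,"az":0},
  {"tx":-0.5,"ty":0,"tz":0,"ax":0,"ay":0,"az":0},
  {"tx":-0.7,"ty":0,"tz":0,"ax":0,"ay":0,"az":0},
  {"tx":-0.3,"ty":0,"tz":-0.8,"ax":0,"ay":0,"az":0},
  {"tx":0,"ty":0,"tz":-0.9,"ax":0,"ay":0,"az":0},
  {"tx":0,"ty":0,"tz":-0.9,"ax":0,"ay":0,"az":0},
  {"tx":0,"ty":0,"tz":-0.9,"ax":0,"ay":0,"az":0},
  {"tx":0,"ty":0,"tz":-0.9,"ax":0,"ay":0,"az":0},
  {"tx":-0.8,"ty":0,"tz":0,"ax":0,"ay":0,"az":0},
  {"tx":-0.8,"ty":0,"tz":0,"ax":0,"ay":0,"az":0},
  {"tx":-0.8,"ty":0,"tz":0,"ax":0,"ay":0,"az":0},
  {"tx":0,"ty":0,"tz":0,"ax":0,"ay":0,"az":0},
])

```text
time_s: 30.7
ee_pos: [0.6019, -0.1431, 0.4557]
eef_rot: [-3.141, -0.0, 1.53]
force: [-0.4, 0.8, 0.9]
grip_width: 0.0004
grip_force: 0.0
```

```bash
python3 - <<'E'
from gate import *
s=blob("scene",(280,160,380,250),(8,110,50),(24,255,255));d=blob("side",(200,120,340,260),(8,110,60),(24,255,255));print(s,d)
for cam,L in(("s",s),("d",d)):
  for k,px in L:
    v=least_squares(lambda v:proj(cam,[v[0],v[1],.133])-px,[.55,0]).x;c=case(v)-P;print(cam,k,c.round(4),"r",np.linalg.norm(c).round(4),"phi",(np.arctan2(-c[1],c[0])+.235).round(3))
# blue rim: lid -y edge vs model rows along the shut lid's upper edges
w=lambda x,y,z:np.r_[C+Rc@[x,y],z]
im={"s":camera("scene")["pixels"],"d":camera("side")["pixels"]}
for z in(.113,.125):print(z,[proj(c,w(-.12,-.08,z)).round(1).tolist() for c in"sd"])
# scan case's -x..: column profile through lid's front edge in scene (x=+.12 edge, y=+.03) blue minus red
u,v=proj("s",w(.12,-.05,.113));u=int(round(u));print("edge row exp",round(v,1),[(r,im["s"][r,u].tolist()) for r in range(int(v)-8,int(v)+9,2)])
for n,px in(("jar lookalikes",None),):pass
g=lambda x,y,z,c:proj(c,w(x,y,z))
import cv2
for c in"sd":
    p=g(.0445,-.118,.133,c);print(c,"bar px",p.round(1))
E
python3 plan.py
```

```text
[(16, [305.5, 194.0]), (6, [306.2, 199.7])] [(21, [279.1, 169.2])]
s 16 [0.0484 0.0163] r 0.0511 phi -0.09
s 6 [0.0673 0.0183] r 0.0698 phi -0.03
d 21 [0.0626 0.019 ] r 0.0655 phi -0.06
0.113 [[312.3, 161.7], [203.9, 202.8]]
0.125 [[312.5, 157.7], [203.0, 198.6]]
edge row exp 231.6 [(223, [53, 69, 107]), (225, [5, 43, 112]), (227, [6, 44, 113]), (229, [8, 45, 114]), (231, [1, 27, 75]), (233, [0, 18, 53]), (235, [3, 20, 55]), (237, [4, 19, 54]), (239, [7, 26, 67])]
s bar px [294.1 199.6]
d bar px [288.4 176.6]
t 30.9 tcp [ 0.6022 -0.1405  0.4559] rpy [ 3.142 -0.     1.533] grasp [ 0.6022 -0.1405  0.2759] F [ 0.2 -0.   0. ] w 0.0004 q [-0.29  0.43  1.23  0.    1.48 -0.25]
```

The gate's brass pixels lie parallel to the hook on its closing line, so the gate is shut, with the hook at about -0.03 rad. The lid's edge is where a shut lid's should be. Handing in.

```bash
python3 -c "
from station import hand_in
print(hand_in())"
```

```text
the job is handed in; nothing more can be done
None
```

I handed the job in at about 31 s: the white-capped jar stands in the empty pocket, the lid is shut, and the hook is on the staple at about -0.03 rad with its gate shut, going by force readings and pixel checks because I had used up my picture views.

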